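Reglaze a garden uplight: drop in the glass and screw the bezel ring down until snug

ROBOT

A 6-joint arm with a two-finger parallel gripper is mounted at the origin on the work surface. World frame = base frame: x ahead of the robot, y to its left, z up, the work surface at z = 0. Lengths are in mm, angles in rad, forces in N, time in s.
With the tool pointing down it reaches from about 375 to 750 mm from the base axis. Payload 9 kg.
Tool frame: the origin (TCP) lies at the very end of the fingers, on their centre line; the grasp point (between the pads) lies 19 mm behind it (r.grasp_offset is the distance from the TCP to the grasp point, in mm); z points along the fingers, x is the direction in which the jaws open and shut, and the axes are right-handed (so a half turn about z gives the same grasp; the last joint's range is limited). The gripper opens to 85 mm and grips with 20 to 120 N. Pads are 22 mm wide; open, the fingers measure 114 mm over their backs; the gripper's body (76 mm by 85 mm) begins 54 mm behind the grasp point. The pads swing forward as they close: fully open they stand 13 mm farther back than shut.
Start: joints at [-1.501, 0.104, 0.097, 1.564, 0, 1.353], TCP at [170.315, -575.352, 231.331] pointing down, gripper open.
Joint ranges: [-2.99, 2.99], [-0.84, 1.86], [-1.1, 1.16], [-1.84, 2.11], [-1.51, 1.56], [-3.14, 3.14]. Speed limits (rad/s): [2.22, 2.22, 2.57, 3.14, 3.14, 3.14].

INTERFACE

Orientations are given as a 3x3 rotation matrix whose columns are the frame's x, y, z axes.
In Python, from bench import r gives the robot as it stands.
- The arm moves only by the tool drive_tool, never from a script. Its argument "series" is a list of rows, each an object with "fingers": the closure, from 0 (fully open) to 1 (shut); "offset": the shift along the tool's x, y, z in units of 20 mm (1.0 is 20 mm), a list of three; "twist": the turn about the tool's z in units of 5 degrees (1.0 is 5 degrees). A call has 1 to 12 rows; each row shifts and turns the commanded pose from where the row before left it, along the tool's axes as they then stand; what a row does not reach is not made up. A row lasts 1/10 s, in which the tool goes at most 50 mm and 8.59 degrees, less where a joint would pass 70% of its speed; a pose out of reach is approached as far as the arm can. A call with a number of a shift or a turn outside -1 to 1 is refused whole. A call with a gripper value outside its range is refused whole. The fingers move at their own pace and stop on an object; the grip force is fixed at half the most. Time passes only in rows, so rows that do not move let the fingers close. It gives the time, the measured TCP pose, the force and the opening at its end, in the units of the state.
- r.state(): the state, without advancing time (a new reading comes with each control period).
- r.get_image(name): name is "side" or "top"; returns a dict with "frame" (384x512x3 uint8, red, green, blue), "range_z" (384x512 float32, mm along the optical axis (not along the pixel's ray), 0 where there is no reading), "K" (3x3 intrinsics, pixels), "rvec" (rotation vector, rad) and "tvec" (3), from world to camera coordinates, as OpenCV has them. Camera axes: x right, y down, z forward; pixel columns grow to the right and rows downward; lengths in mm; the calibration is good to about 2 mm. A picture is of the moment at which its call begins.
- r.job_done(): hands the job in, once; it reports no verdict.
The state is a dict: "time_s": time; "q": joint angles; "dq": joint speeds; "tau": joint torques, N m; "tool_pos": TCP position; "tcp_rot": TCP orientation; "force": force on the tool from outside, world axes, zero at the start; "wrist_torque": the same for the moment, N m; "opening": opening from 0.0 (shut) to 1.0 (fully open).
Only numpy, scipy, OpenCV 4.12 (cv2) and the standard library are available. Lean on these libraries where they do the work, as an engineer would, in place of code of your own. Each camera call takes 0.05 s, during which the arm holds its last target. There are 200 camera calls.

TASK

The garden uplight head standing in the vice has lost its front. Take the thick round glass from the blue tray and lay it flat in the light's cell without dropping it from a height or forcing it against the metal, then put the bezel ring over it and screw it down clockwise until it is snug: the glass firmly held on its gasket, but never pressed so hard that it could crack. Let go of the light at the end and leave everything else on the bench where it is.

Things in the scene. Friction and masses are not known exactly. Their poses are not given: they have to be found in the camera images.
- cell (a point): Centre of the round mouth of the light's cell, on the rim of the light head (fixed, upright, rim 80 mm above the bench); z up. Bore 46.4 mm, wall 2 mm thick. In it lies a red gasket: a soft sealing lip (0.8 N per mm), 3 mm below the rim, then a firm seat (18 N per mm) 3.2 to 6.6 mm below the rim; it differs by light, only feel tells. Outside is a bright threaded collar, 59 mm across.
- gap (a point): Middle of one of three gaps in the collar, at rim height, 27 mm from cell along its +x; the others are 120 and 240 degrees round. Gaps are 40 degrees wide. Clockwise (seen from above) from each gap comes a 72 degree ramp, its underside 3 mm below the rim at the gap and falling steadily by a further 6.5 mm, then an 8 degree stop. Same axes as cell.
- lamp: Dark garden uplight head, 62 mm tall, barrel 42 mm across, clamped upright in the vice; it does not move. Origin at the centre of its underside, z up along its axis; cell is 62 mm above the origin and has the same axes.
- vice: Green flat machine vice that holds the light, bolted to the bench: base 180 mm long, 116 mm wide over the feet, jaws 76 mm wide, jaw tops 48 mm above the bench, screw handle at its -x end. Origin on the bench under the axis of the light, x along the vice.
- tray: Blue plastic drip tray, fixed, 200 mm (x) by 320 mm (y), walls 14 mm high and 4 mm thick, floor 4 mm thick. Origin at the centre of its underside. The glass and the ring lie on its floor, one at each end, about 150 mm apart; which is where changes.
- glass: Greenish toughened glass disc, 44 mm across, 10 mm thick, 40 g, flat in the tray. Origin at the centre of its underside, z up. Lying on the gasket's lip it stands 6 to 7 mm proud of the rim. Hold it by its upper half so that the fingers stay clear of the rim; let go with its lower edge in the bore, it drops the last few mm by itself. 
- ring: Aluminium bezel ring, 38 mm tall, 85 g, standing right way up in the tray. Origin at the centre of its lower edge, z up. Skirt 68 mm across (62 inside) from 0 to 14 mm, shoulder from 14 to 18 mm whose underside is the lip that presses on the glass (opening 38 mm), and from 18 to 38 mm a twelve-sided hood, 46 mm across flats, to grip it by: a flat faces +x and every 30 degrees from it.
- lug (a point): One of three lugs inside the lower edge of the ring's skirt, 30 mm from the ring's origin along its +x, 2 mm up; the others are 120 and 240 degrees round. Each is 22 degrees wide, 3.5 to 5.2 mm high; orange ribs outside the skirt mark them. Lugs over gaps, the ring goes down onto the glass (pressed to the firm seat, origin 7.2 to 10.6 mm below the rim); else it stops on the collar.
- lip (a point): Point on the ring's axis at lip height, 14 mm above its origin. Clockwise, with a light press (3 N), the lugs bite 0.25 to 1.0 rad from mid-gap: the push felt fades as the ramps draw the ring down, 5.2 mm per rad, onto the firm seat. Moment while turning: about 0.03 N m per N of press on the glass, half of it at rest. Snug is 8 N or more, 15 N is right, 26 N may crack the glass. Friction holds it.
- spatula: Stainless spatula, 300 mm long, lying at the right of the bench. Origin under its shaft. Leave it.
- pot: Unglazed brown plant pot, 92 mm across at the rim, 90 mm tall. Origin at the centre of its underside. Leave it.
- chopstick1: One of two wooden chopsticks, 225 mm long, 8 mm thick, lying between the robot and the tray. Origin under its middle. Leave it.
- chopstick2: The other chopstick, beside the first. Origin under its middle. Leave it.
- screwdriver: Screwdriver lying at the left of the vice. Leave it.
- grease: Small jar of grease, 60 mm across, 45 mm tall. Origin at the centre of its underside. Leave it.
Things that resemble listed ones, but are neither listed nor needed, are in the scene too. What is meant by the glass is not brown or yellow, and is the smaller of those in its own colour.

How it is judged (in metres and radians):
On the way, in this order (a step that is already met when the one before it is completed fails the run):
1. the glass lies flat in the cell on its gasket and is let go, with the ring not yet over it (horizontal distance between glass and cell below 0.003 m and z of glass in the frame of cell below -0.0025 m and angle between glass's own z axis and vertical below 0.04 rad and contact force between glass and the fingers below 0.05 N and horizontal distance between ring and cell above 0.06 m), for 0.2 s.
2. the ring is over the glass with its lugs down through the gaps of the collar (horizontal distance between glass and cell below 0.003 m and z of glass in the frame of cell below -0.0025 m and angle between glass's own z axis and vertical below 0.04 rad and horizontal distance between ring and cell below 0.004 m and z of ring in the frame of cell below -0.0055 m and angle between ring's own z axis and vertical below 0.05 rad), for 0.1 s.
At the end, for the whole second after the job is handed in: Glass flat in the cell (centred within 3 mm, underside 2.5 mm or more below the rim, tilt under 0.04 rad); ring over it, at rest (centred within 4 mm, lower edge 5.5 mm or more below the rim, tilt under 0.05 rad), pressing on the glass by itself with 8 to 26 N (all of step 2 and contact force between ring and glass above 8 N and linear speed of ring below 0.01 m/s and angular speed of ring below 0.06 rad/s); the robot touches nothing.
It fails at once if the ring presses on the glass with more than 26 N (it would crack) (contact force between ring and glass above 26 N).
It fails at once if the glass is forced against the metal of the light with more than 20 N (contact force between glass and lamp above 20 N).
It fails at once if the glass falls freely more than about 12 mm (contact force between glass and anything else below 0.01 N and linear speed of glass above 0.5 m/s).
It fails at once if the spatula, pot, a chopstick, the screwdriver or the grease jar is moved more than 30 mm (distance of any of spatula, pot, chopstick1, chopstick2, screwdriver, grease from where it was at the start of the episode above 0.03 m).
It also fails if it takes over 67 s, if anything falls off the work surface, if the arm or the gripper's body presses on something with over 40 N, if the wrist force passes 120 N, or if a joint passes its speed limit or range.

## Working session

There is one attempt and no reset: what is moved stays moved. The work goes in short steps, Python scripts to look and compute and a tool call to move; the robot and the scene stay as the last step left them, time stands still between calls to the robot, and variables do not carry over. Pictures are saved under pics/ and viewed, about 8 in all and at most 12, crops included, and the job is handed in when it is done.

Besides the shell and the picture viewer there is one more tool, called after "Call:" as a command line: name --argument value ..., lists and objects as JSON in quotes. drive_tool: Moves the arm, as the interface text tells. Its arguments: {"type":"object","properties":{"series":{"type":"array"}},"required":["series"]}

```bash
ls; mkdir -p pics
cat > h.py <<'E'
import numpy as np, cv2
from bench import r
def grab(n):
    d=r.get_image(n); R=cv2.Rodrigues(np.array(d['rvec'],float))[0]; t=np.array(d['tvec'],float).ravel()
    return d,np.array(d['K'],float),R,t
def plane(uv,z,K,R,t):
    uv=np.atleast_2d(uv).astype(float); d=(np.linalg.inv(K)@np.c_[uv,np.ones(len(uv))].T).T@R; c=-R.T@t
    return c+d*((z-c[2])/d[:,2])[:,None]
def cloud(d,K,R,t):
    Z=d['range_z'].astype(float); v,u=np.indices(Z.shape)
    P=np.stack([(u-K[0,2])/K[0,0]*Z,(v-K[1,2])/K[1,1]*Z,Z],-1)
    W=(P-t)@R; W[Z==0]=np.nan; return W
E
python3 - <<'E'
from h import *
print(r.state())
for n in('top','side'):
    d,K,R,t=grab(n); cv2.imwrite(f'pics/{n}0.png',cv2.resize(d['frame'][:,:,::-1],(800,600),interpolation=cv2.INTER_CUBIC))
    np.savez(f'{n}0.npz',frame=d['frame'],rz=d['range_z'],K=K,R=R,t=t)
    print(n,K.tolist(),(-R.T@t).round(),R.round(2).tolist())
E
```

```text
pics
{'time_s': 0.0, 'q': array([-1.50069698e+00,  1.04723145e-01,  9.64148383e-02,  1.56388567e+00,
       -1.66217792e-05,  1.35313997e+00]), 'dq': array([ 4.99935080e-04, -4.28815453e-04, -4.19610610e-04, -8.20823150e-05,
        3.27330702e-04,  1.32215470e-03]), 'tau': array([-2.90679545e-04, -5.56929195e+01,  5.03652477e+01,  1.66643306e-02,
       -1.91398685e-04,  1.87741568e-05]), 'tool_pos': array([ 170.28471704, -574.96326057,  230.47840625]), 'tcp_rot': array([[ 2.83800851e-01, -9.58883238e-01, -1.14475331e-04],
       [-9.58882268e-01, -2.83800731e-01,  1.39305670e-03],
       [-1.36826690e-03, -2.85582313e-04, -9.99999023e-01]]), 'force': array([ 0.13446946,  0.16263269, -0.04923039]), 'wrist_torque': array([0.0150938 , 0.01271579, 0.01319799]), 'opening': 1.0014528810431942}
top [[356.86735898575273, 0.0, 255.5873231037156], [0.0, 356.86735898575273, 195.15161725636364], [0.0, 0.0, 1.0]] [ 488.    3. 1032.] [[-0.01, -1.0, -0.01], [-0.99, 0.01, -0.11], [0.11, 0.0, -0.99]]
side [[454.23245649971165, 0.0, 262.2153837040053], [0.0, 454.23245649971165, 194.27498363991734], [0.0, 0.0, 1.0]] [  478. -1166.  1077.] [[1.0, -0.09, -0.0], [-0.06, -0.66, -0.75], [0.06, 0.75, -0.66]]
```

View pics/top0.png

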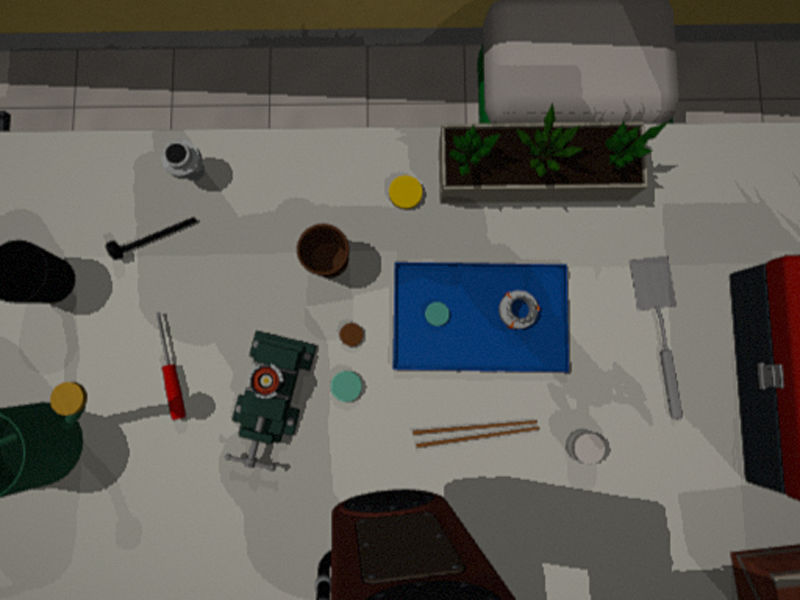

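View pics/side0.png

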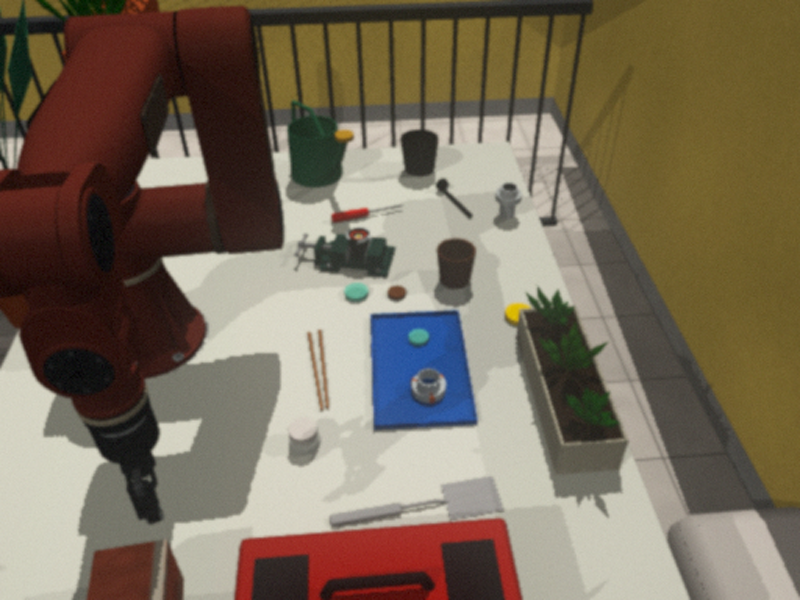

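Top view (800x600): glass at (437,314), ring at (520,309), light at (267,380) in the vice. The decoys are the big green disc at (347,387), the brown one and the yellow one. The side view agrees. Next I measure.

Run:
```python
from h import *
out=[]
for n in('top','side'):
    f=np.load(n+'0.npz'); K,R,t=f['K'],f['R'],f['t']; img=f['frame']; hsv=cv2.cvtColor(img,cv2.COLOR_RGB2HSV)
    d={'range_z':f['rz']}; W=cloud(d,K,R,t)
    def proj(p): q=R@np.array(p)+t; return (K@q)[:2]/q[2]
    if n=='top': c=[(280,201),(332,198),(171,243)]
    else: c=[(268,216),(274,246),(229,151)]
    # glass
    m=cv2.inRange(hsv,(70,60,60),(95,255,255)); 
    nn,l,s,ce=cv2.connectedComponentsWithStats(m)
    for i in range(1,nn):
        if s[i,4]>60: print(n,'green',ce[i].round(1),s[i,4],plane(ce[i],14,K,R,t).round(1), np.nanmedian(W[l==i],0).round(1))
    for (u,v),nm in zip(c[1:],('ring','lamp')):
        p=W[v-30:v+30,u-30:u+30].reshape(-1,3)
        h=np.sort(p[:,2][~np.isnan(p[:,2])]); print(n,nm,'z pct',np.percentile(h,[5,50,80,90,95,99]).round(1))
        for lo,hi in ((36,50),(12,28)) if nm=='ring' else ((72,90),):
            q=p[(p[:,2]>lo)&(p[:,2]<hi)]
            if len(q)>5: (x,y),rad=cv2.minEnclosingCircle(q[:,:2].astype(np.float32)); print('  layer',lo,hi,len(q),q.mean(0).round(1),(round(x,1),round(y,1),round(rad,1)))
        out.append(cv2.resize(img[v-25:v+25,u-25:u+25,::-1],(400,300*4//3),interpolation=cv2.INTER_CUBIC)[:300*4//3])
cv2.imwrite('pics/crops.png',cv2.resize(np.vstack([np.hstack(out[:2]),np.hstack(out[2:])]),(600,600)))
```

```text
top green [279.3 200.5] 182 [[587.1 -60.3  14. ]] [588.2 -59.5  14.3]
top green [221.1 246.8] 305 [[457.4 106.5  14. ]] [456.8 106.9  12.9]
top ring z pct [ 0.8  4.2  6.6 16.  23.4 41.8]
  layer 36 50 94 [ 592.2 -208.3   41.3] (592.2, -208.7, 23.6)
  layer 12 28 306 [ 608.  -208.4   20.3] (619.5, -211.2, 103.8)
top lamp z pct [-2.2 10.7 48.1 68.4 75.8 81. ]
  layer 72 90 295 [469.7 237.5  77.1] (469.7, 236.9, 29.6)
side green [227.5 186.3] 127 [[457.4  99.   14. ]] [458.5 102.8  11.2]
side green [267.5 215.4] 98 [[587.4 -65.7  14. ]] [587.5 -63.7  12.5]
side ring z pct [-1.7  3.2  6.5 13.7 22.5 40.6]
  layer 36 50 79 [ 594.4 -210.4   40. ] (593.3, -210.6, 26.2)
  layer 12 28 295 [ 600.3 -216.1   18.2] (588.7, -187.0, 145.1)
side lamp z pct [-5.2  0.9 23.1 45.2 51.2 77.4]
  layer 72 90 105 [470.8 235.1  76.4] (470.7, 234.7, 33.3)
```

View pics/crops.png

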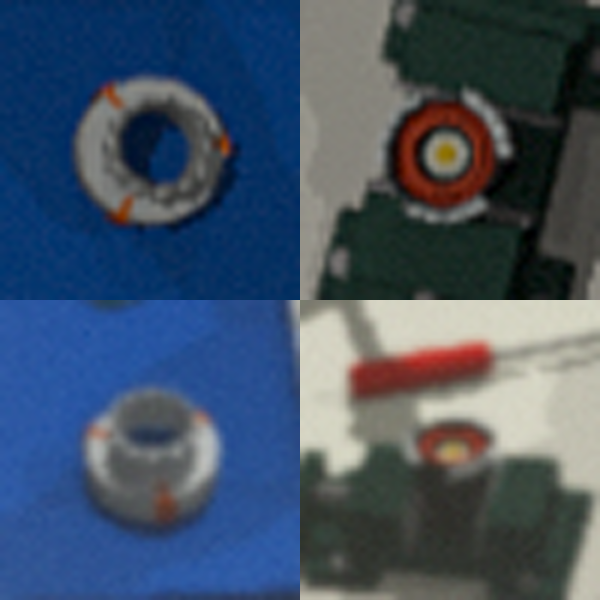

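The ring's ribs and the collar's gaps both show clearly. Now I measure the angles and centres.

```bash
cat > meas.py <<'E'
from h import *
def circ(p):
    A=np.c_[2*p,np.ones(len(p))]; s=np.linalg.lstsq(A,(p**2).sum(1),rcond=None)[0]; return s[:2],np.sqrt(s[2]+s[0]**2+s[1]**2)
def phase3(a,w=None): # mean angle mod 120
    z=np.exp(3j*a); m=(z if w is None else z*w).mean(); return np.degrees(np.angle(m))/3,abs(m)
def red(n,img,K,R,t,c0,z=77):
    hsv=cv2.cvtColor(img,cv2.COLOR_RGB2HSV)
    m=(cv2.inRange(hsv,(0,110,50),(14,255,255))|cv2.inRange(hsv,(170,110,50),(180,255,255)))>0
    v,u=np.nonzero(m); P=plane(np.c_[u,v],z,K,R,t)[:,:2]; return P[np.linalg.norm(P-c0,axis=1)<32]
E
python3 - <<'E'
from meas import *
for n in('top','side'):
    f=np.load(n+'0.npz'); K,R,t=f['K'],f['R'],f['t']; img=f['frame']
    P=red(n,img,K,R,t,(470,236)); cs,rr=cv2.minEnclosingCircle(P.astype(np.float32)); print(n,'red n',len(P),'mean',P.mean(0).round(1),'mec',np.round(cs,1),round(rr,1))
    hsv=cv2.cvtColor(img,cv2.COLOR_RGB2HSV)
    # ribs
    W=cloud({'range_z':f['rz']},K,R,t)
    m=(cv2.inRange(hsv,(3,110,60),(22,255,255)))>0
    v,u=np.nonzero(m); Q=plane(np.c_[u,v],18,K,R,t)[:,:2]; C=np.array([592.3,-208.6]) if n=='top' else np.array([593,-211])
    k=np.linalg.norm(Q-C,axis=1)<40
    nn,l,s,ce=cv2.connectedComponentsWithStats((m).astype(np.uint8))
    for i in set(l[v[k],u[k]]):
        o=plane(ce[i],18,K,R,t)[0,:2]-C; print(n,'rib',s[i,4],o.round(1),round(np.degrees(np.arctan2(o[1],o[0])),1), (np.nanmedian(W[l==i],0)).round(1))
    # collar
    if n=='top':
        v,u=np.indices(img.shape[:2]); uv=np.c_[u.ravel(),v.ravel()]
        Q=plane(uv,78,K,R,t)[:,:2]; g=hsv.reshape(-1,3)
        for C in (cs,P.mean(0)):
            d=Q-C; rad=np.hypot(*d.T); k=(rad>25.5)&(rad<30.5)&(g[:,1]<70)&(g[:,2]>110)
            a=np.degrees(np.arctan2(d[k,1],d[k,0])); print(np.histogram(a,np.arange(-180,181,15))[0]); print('bright mean mod120',phase3(np.radians(a)))
            print(np.sort(a).round().astype(int))
E
```

```text
top red n 153 mean [469.6 236.3] mec [469.9 237.1] 23.0
top rib 6 [27.5 16.9] 31.5 [ 619.2 -190.4   22.3]
top rib 6 [  3.9 -35.1] -83.6 [ 595.9 -243.8   21.2]
top rib 9 [-27.8  13.7] 153.7 [ 563.6 -194.8   21.8]
[1 4 1 0 0 0 3 2 4 3 1 0 0 1 5 4 5 4 4 0 0 0 2 2]
bright mean mod120 (np.float64(-54.71872670265461), np.float64(0.46158661391187183))
[-171 -164 -159 -154 -152 -147  -89  -84  -77  -72  -66  -59  -54  -50
  -46  -42  -34  -31  -26   27   31   34   36   39   43   46   50   54
   58   61   66   68   71   72   77   83   88   88   93   93   99  104
  151  156  168  173]
[2 3 1 0 0 0 2 2 2 2 2 0 0 1 3 3 4 3 3 0 0 1 1 2]
bright mean mod120 (np.float64(-53.84984527999853), np.float64(0.45476962988061415))
[-172 -166 -161 -155 -153 -148  -89  -83  -71  -65  -57  -53  -45  -32
  -29  -24   28   33   35   40   47   54   59   61   66   71   73   77
   82   88   93   98  103  149  154  166  171]
side red n 33 mean [469.4 242.7] mec [469.7 237.9] 20.2
side rib 6 [  3.9 -32.4] -83.2 [ 596.4 -245.4   20.8]
```

Call:
drive_tool --series '[{"fingers": 0,"offset": [-0.67,-0.975,0],"twist": 0},{"fingers": 0,"offset": [-0.67,-0.975,0],"twist": 0},{"fingers": 0,"offset": [-0.67,-0.975,0],"twist": 0},{"fingers": 0,"offset": [-0.67,-0.975,0],"twist": 0},{"fingers": 0,"offset": [-0.67,-0.975,0],"twist": 0},{"fingers": 0,"offset": [-0.67,-0.975,0],"twist": 0},{"fingers": 0,"offset": [-0.67,-0.975,0],"twist": 0},{"fingers": 0,"offset": [-0.67,-0.975,0],"twist": 0},{"fingers": 0,"offset": [-0.67,-0.975,0],"twist": 0},{"fingers": 0,"offset": [-0.67,-0.975,0],"twist": 0},{"fingers": 0,"offset": [-0.67,-0.975,0],"twist": 0},{"fingers": 0,"offset": [-0.67,-0.975,0],"twist": 0}]'

```text
time_s: 1.3
tool_pos: [349.5, -353.8, 231.0]
tcp_rot: [[0.284, -0.959, -0.0], [-0.959, -0.284, 0.0], [-0.0, 0.0, -1.0]]
force: [0.2, -0.3, 0.5]
opening: 0.999
```

Call:
drive_tool --series '[{"fingers": 0,"offset": [-0.67,-0.975,0],"twist": 0},{"fingers": 0,"offset": [-0.67,-0.975,0],"twist": 0},{"fingers": 0,"offset": [-0.67,-0.975,0],"twist": 0},{"fingers": 0,"offset": [-0.67,-0.975,0],"twist": 0},{"fingers": 0,"offset": [-0.67,-0.975,0],"twist": 0},{"fingers": 0,"offset": [-0.67,-0.975,0],"twist": 0},{"fingers": 0,"offset": [-0.67,-0.975,0],"twist": 0},{"fingers": 0,"offset": [-0.67,-0.975,0],"twist": 0},{"fingers": 0,"offset": [-0.67,-0.975,0],"twist": 0},{"fingers": 0,"offset": [-0.67,-0.975,0],"twist": 0},{"fingers": 0,"offset": [-0.67,-0.975,0],"twist": 0},{"fingers": 0,"offset": [-0.67,-0.975,0],"twist": 0}]'

```text
time_s: 2.5
tool_pos: [528.2, -133.2, 230.9]
tcp_rot: [[0.284, -0.959, -0.001], [-0.959, -0.284, 0.0], [-0.0, 0.0, -1.0]]
force: [0.5, 0.9, 0.6]
opening: 1.004
```

Call:
drive_tool --series '[{"fingers": 0.3,"offset": [-0.67,-0.975,0],"twist": 0},{"fingers": 0.3,"offset": [-0.67,-0.975,0],"twist": 0},{"fingers": 0.3,"offset": [-0.67,-0.975,0],"twist": 0},{"fingers": 0.3,"offset": [-0.67,-0.975,0],"twist": 0},{"fingers": 0.3,"offset": [0,0,0.9],"twist": -1},{"fingers": 0.3,"offset": [0,0,0.9],"twist": -1},{"fingers": 0.3,"offset": [0,0,0.9],"twist": -1},{"fingers": 0.3,"offset": [0,0,0.9],"twist": -1},{"fingers": 0.3,"offset": [0,0,0.9],"twist": -1},{"fingers": 0.3,"offset": [0,0,0.9],"twist": -1},{"fingers": 0.3,"offset": [0,0,0],"twist": -1},{"fingers": 0.3,"offset": [0,0,0],"twist": -1}]'

```text
time_s: 3.7
tool_pos: [586.5, -60.3, 121.9]
tcp_rot: [[0.836, -0.549, -0.002], [-0.549, -0.836, 0.001], [-0.002, 0.001, -1.0]]
force: [0.1, 0.7, -0.3]
opening: 0.703
```

Call:
drive_tool --series '[{"fingers": 0.3,"offset": [0,0,0.75],"twist": -1},{"fingers": 0.3,"offset": [0,0,0.75],"twist": -1},{"fingers": 0.3,"offset": [0,0,0.75],"twist": -1},{"fingers": 0.3,"offset": [0,0,0.75],"twist": -1},{"fingers": 0.3,"offset": [0,0,0.75],"twist": -1},{"fingers": 0.3,"offset": [0,0,0.75],"twist": -1},{"fingers": 0.3,"offset": [0,0,0.3],"twist": -0.66},{"fingers": 0.3,"offset": [0,0,0.3],"twist": 0},{"fingers": 0.3,"offset": [0,0,0.3],"twist": 0},{"fingers": 0.3,"offset": [0,0,0.3],"twist": 0},{"fingers": 0.3,"offset": [0,0,0],"twist": 0},{"fingers": 0.3,"offset": [0,0,0],"twist": 0}]'

```text
time_s: 4.9
tool_pos: [587.4, -60.6, 9.3]
tcp_rot: [[1.0, -0.004, -0.0], [-0.004, -1.0, -0.0], [-0.0, 0.0, -1.0]]
force: [-0.0, 0.5, 0.2]
opening: 0.701
```

Call:
drive_tool --series '[{"fingers": 0.3,"offset": [0,0,0.09],"twist": 0},{"fingers": 1,"offset": [0,0,0],"twist": 0},{"fingers": 1,"offset": [0,0,0],"twist": 0},{"fingers": 1,"offset": [0,0,0],"twist": 0},{"fingers": 1,"offset": [0,0,0],"twist": 0},{"fingers": 1,"offset": [0,0,0],"twist": 0},{"fingers": 1,"offset": [0,0,0],"twist": 0},{"fingers": 1,"offset": [0,0,0],"twist": 0}]'

```text
time_s: 5.7
tool_pos: [587.7, -60.7, 8.3]
tcp_rot: [[1.0, -0.004, 0.001], [-0.004, -1.0, -0.0], [0.001, 0.0, -1.0]]
force: [-2.2, 0.6, 4.8]
opening: 0.471
```

```bash
cat > look.py <<'E'
from h import *
import sys
def look(p,name,half=70,cam='side'):
    d,K,R,t=grab(cam); q=R@np.array(p,float)+t; u,v=((K@q)[:2]/q[2]).astype(int)
    f=d['frame']; c=f[max(v-half*3//4,0):v+half*3//4,max(u-half,0):u+half,::-1]
    cv2.imwrite(f'pics/{name}.png',cv2.resize(c,None,fx=600/c.shape[1],fy=600/c.shape[1],interpolation=cv2.INTER_CUBIC)); np.savez(f'{name}.npz',frame=f,rz=d['range_z'],K=K,R=R,t=t); return d,K,R,t
def green(f,K,R,t,z):
    m=cv2.inRange(cv2.cvtColor(f,cv2.COLOR_RGB2HSV),(70,60,60),(95,255,255)); n,l,s,c=cv2.connectedComponentsWithStats(m)
    for i in range(1,n):
        if s[i,4]>20: print('green',c[i].round(1),s[i].tolist(),plane(c[i],z,K,R,t)[0].round(1))
E
python3 - <<'E'
from look import *
print(r.grasp_offset)
d,K,R,t=look((587,-60,20),'g1',50); green(d['frame'],K,R,t,9)
E
```

```text
18.700000000000003
green [240.3 158.7] [236, 154, 9, 10, 56] [512.5 267.9   9. ]
green [227.5 186.4] [221, 181, 14, 12, 126] [457.3 104.3   9. ]
green [267.7 215.3] [261, 211, 14, 10, 111] [588.5 -60.    9. ]
```

View pics/g1.png

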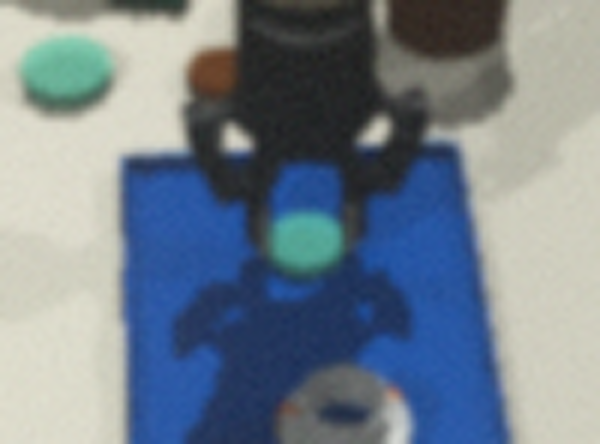

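Glass gripped centrally between the pads, seen at about (308,243) in the crop. Now lift and carry it.

Call:
drive_tool --series '[{"fingers": 1,"offset": [0,0,-0.3],"twist": 0},{"fingers": 1,"offset": [0,0,-0.8],"twist": 0},{"fingers": 1,"offset": [0,0,-1],"twist": 0},{"fingers": 1,"offset": [0,0,-1],"twist": 0},{"fingers": 1,"offset": [0,0,-1],"twist": 0},{"fingers": 1,"offset": [0,0,-1],"twist": 0},{"fingers": 1,"offset": [0,0,-0.6],"twist": 0},{"fingers": 1,"offset": [-0.39,-0.99,0],"twist": 0},{"fingers": 1,"offset": [-0.39,-0.99,0],"twist": 0},{"fingers": 1,"offset": [-0.39,-0.99,0],"twist": 0},{"fingers": 1,"offset": [-0.39,-0.99,0],"twist": 0},{"fingers": 1,"offset": [-0.39,-0.99,0],"twist": 0}]'

```text
time_s: 6.95
tool_pos: [547.5, 40.1, 121.0]
tcp_rot: [[1.0, -0.003, -0.001], [-0.003, -1.0, 0.0], [-0.001, -0.0, -1.0]]
force: [-0.4, 1.1, -0.2]
opening: 0.471
```

Call:
drive_tool --series '[{"fingers": 1,"offset": [-0.39,-0.99,0],"twist": 0},{"fingers": 1,"offset": [-0.39,-0.99,0],"twist": 0},{"fingers": 1,"offset": [-0.39,-0.99,0],"twist": 0},{"fingers": 1,"offset": [-0.39,-0.99,0],"twist": 0},{"fingers": 1,"offset": [-0.39,-0.99,0],"twist": 0},{"fingers": 1,"offset": [-0.39,-0.99,0],"twist": 0},{"fingers": 1,"offset": [-0.39,-0.99,0],"twist": 0},{"fingers": 1,"offset": [-0.39,-0.99,0],"twist": 0},{"fingers": 1,"offset": [-0.39,-0.99,0],"twist": 0},{"fingers": 1,"offset": [-0.39,-0.99,0],"twist": 0},{"fingers": 1,"offset": [0,0,0],"twist": 0},{"fingers": 1,"offset": [0,0,0],"twist": 0}]'

```text
time_s: 8.15
tool_pos: [470.6, 237.2, 121.1]
tcp_rot: [[1.0, -0.002, -0.001], [-0.002, -1.0, -0.0], [-0.001, 0.0, -1.0]]
force: [0.3, -0.0, 0.0]
opening: 0.472
```

Run:
```python
from look import *
s=r.state(); print(s['tool_pos'].round(1),s['force'].round(1),s['opening'])
d,K,R,t=look((470,236,100),'g2',40)
p=s['tool_pos']; green(d['frame'],K,R,t,p[2]+1)
```

```text
[470.6 237.2 121.1] [ 0.3 -0.   0. ] 0.47197586926749974
green [228.2 140. ] [223, 137, 12, 7, 61] [470.1 235.6 122.1]
green [227.6 186.2] [220, 181, 16, 12, 143] [459.8 -29.1 122.1]
```

View pics/g2.png

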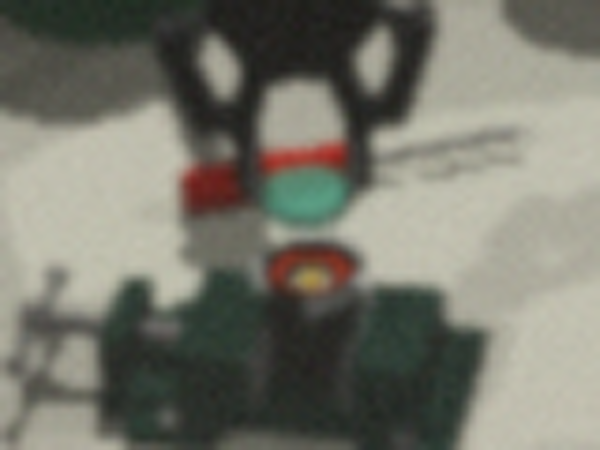

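Call:
drive_tool --series '[{"fingers": 1,"offset": [0,0,0.5],"twist": 0},{"fingers": 1,"offset": [0,0,0.5],"twist": 0},{"fingers": 1,"offset": [0,0,0.5],"twist": 0},{"fingers": 1,"offset": [0,0,0.1],"twist": 0},{"fingers": 1,"offset": [0,0,0],"twist": 0},{"fingers": 1,"offset": [0,0,0],"twist": 0}]'

```text
time_s: 8.8
tool_pos: [471.6, 236.8, 89.6]
tcp_rot: [[1.0, -0.004, 0.0], [-0.004, -1.0, -0.0], [0.0, 0.0, -1.0]]
force: [-0.7, 0.1, 0.3]
opening: 0.469
```

Run:
```python
from look import *
s=r.state(); print(s['tool_pos'].round(1),s['force'].round(1),s['opening'])
d,K,R,t=look((470,236,85),'g3',25)
p=s['tool_pos']; green(d['frame'],K,R,t,p[2]+1)
# cell rim bbox in earlier frame (unobstructed)
f=np.load('side0.npz')
hsv=cv2.cvtColor(f['frame'],cv2.COLOR_RGB2HSV); m=cv2.inRange(hsv,(0,110,40),(18,255,255))
W=cloud({'range_z':f['rz']},K,R,t)
v,u=np.nonzero(m); k=(abs(u-230)<14)&(abs(v-150)<10); print('red side bbox',u[k].min(),u[k].max(),v[k].min(),v[k].max())
for z in(77,80): print(plane([(u[k].min()+u[k].max())/2,(v[k].min()+v[k].max())/2],z,K,R,t).round(1))
# where would glass (true at tcp) be expected to appear
q=R@(p+[0,0,1])+t; print('proj tcp',(K@q)[:2]/q[2])
q=R@np.array([470.2,237,80])+t; print('proj cell',(K@q)[:2]/q[2])
a=cv2.imread('pics/g3.png')
cv2.imwrite('pics/g3.png',a)
```

```text
[471.6 236.8  89.6] [-0.7  0.1  0.3] 0.4686250314593837
green [229.  146.6] [224, 143, 11, 8, 68] [471.4 237.7  90.6]
green [227.5 186.2] [220, 181, 16, 12, 142] [459.    8.1  90.6]
red side bbox 217 234 141 152
[[458.1 259.1  77. ]]
[[458.2 254.8  80. ]]
proj tcp [229.05272534 146.75342106]
proj cell [228.82376948 149.05853131]
```

View pics/g3.png

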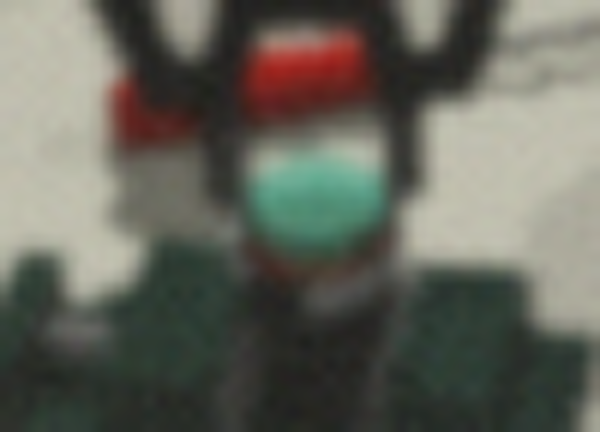

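Call:
drive_tool --series '[{"fingers": 1,"offset": [0,0,0.1],"twist": 0},{"fingers": 1,"offset": [0,0,0.1],"twist": 0},{"fingers": 1,"offset": [0,0,0.05],"twist": 0},{"fingers": 1,"offset": [0,0,0.05],"twist": 0},{"fingers": 1,"offset": [0,0,0],"twist": 0},{"fingers": 1,"offset": [0,0,0],"twist": 0}]'

```text
time_s: 9.45
tool_pos: [471.4, 236.8, 83.5]
tcp_rot: [[1.0, -0.004, -0.0], [-0.004, -1.0, -0.0], [-0.0, 0.0, -1.0]]
force: [-0.3, 0.3, -1.0]
opening: 0.469
```

Call:
drive_tool --series '[{"fingers": 1,"offset": [0,0,0.05],"twist": 0},{"fingers": 1,"offset": [0,0,0.03],"twist": 0},{"fingers": 1,"offset": [0,0,0],"twist": 0},{"fingers": 1,"offset": [0,0,0],"twist": 0}]'

```text
time_s: 9.85
tool_pos: [471.4, 236.8, 81.8]
tcp_rot: [[1.0, -0.004, -0.0], [-0.004, -1.0, -0.0], [-0.0, 0.0, -1.0]]
force: [0.6, -0.3, -0.7]
opening: 0.471
```

Call:
drive_tool --series '[{"fingers": 1,"offset": [0,0,0.03],"twist": 0},{"fingers": 1,"offset": [0,0,0],"twist": 0},{"fingers": 1,"offset": [0,0,0],"twist": 0}]'

```text
time_s: 10.15
tool_pos: [471.4, 236.8, 81.3]
tcp_rot: [[1.0, -0.004, 0.0], [-0.004, -1.0, -0.0], [0.0, 0.0, -1.0]]
force: [0.3, -0.3, 0.1]
opening: 0.472
```

Run:
```python
from look import *
s=r.state(); print(s['tool_pos'].round(1),s['force'].round(1),s['wrist_torque'].round(2),s['opening'])
d,K,R,t=look((470,236,85),'g4',25)
green(d['frame'],K,R,t,s['tool_pos'][2]+1)
```

```text
[471.4 236.8  81.3] [ 0.3 -0.3  0.1] [ 0.06 -0.01  0.03] 0.47165176719087776
green [229.  148.6] [224, 145, 11, 8, 71] [471.1 236.5  82.3]
green [241.  157.3] [238, 154, 7, 7, 26] [513.  177.6  82.3]
green [227.5 186.3] [220, 181, 16, 12, 147] [458.7  17.8  82.3]
```

View pics/g4.png

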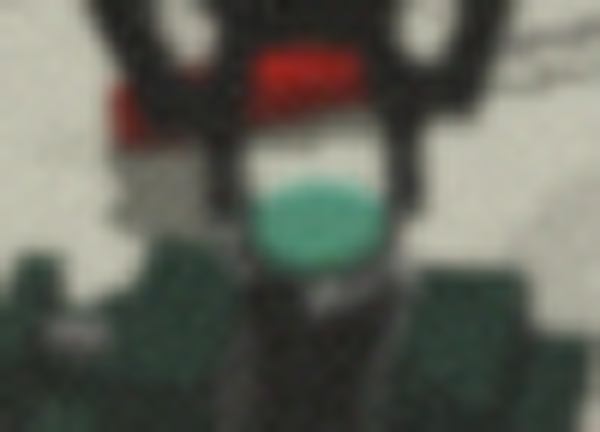

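The red gasket is hidden and the force is about zero, so the glass's lower edge is in the bore. I'll open and lift.

Call:
drive_tool --series '[{"fingers": 0.48,"offset": [0,0,0],"twist": 0},{"fingers": 0.4,"offset": [0,0,0],"twist": 0},{"fingers": 0.35,"offset": [0,0,0],"twist": 0},{"fingers": 0.3,"offset": [0,0,0],"twist": 0},{"fingers": 0.3,"offset": [0,0,-0.3],"twist": 0},{"fingers": 0.3,"offset": [0,0,-1],"twist": 0},{"fingers": 0.3,"offset": [0,0,-1],"twist": 0},{"fingers": 0.3,"offset": [0,0,-1],"twist": 0},{"fingers": 0.3,"offset": [0.5,1,0],"twist": 0},{"fingers": 0.3,"offset": [0.5,1,0],"twist": 0},{"fingers": 0.3,"offset": [0.5,1,0],"twist": 0},{"fingers": 0.3,"offset": [0.5,1,0],"twist": 0}]'

```text
time_s: 11.4
tool_pos: [511.6, 155.9, 147.9]
tcp_rot: [[1.0, -0.003, 0.001], [-0.003, -1.0, -0.0], [0.001, 0.0, -1.0]]
force: [0.1, -0.1, -0.7]
opening: 0.701
```

Call:
drive_tool --series '[{"fingers": 0.3,"offset": [0.5,1,0],"twist": 0},{"fingers": 0.3,"offset": [0.5,1,0],"twist": 0},{"fingers": 0.3,"offset": [0.5,1,0],"twist": 0},{"fingers": 0.3,"offset": [0.5,1,0],"twist": 0}]'

```text
time_s: 11.8
tool_pos: [551.3, 75.6, 147.8]
tcp_rot: [[1.0, -0.004, 0.001], [-0.004, -1.0, -0.0], [0.001, 0.0, -1.0]]
force: [-0.1, 0.5, -0.4]
opening: 0.701
```

Run:
```python
from look import *
from meas import *
s=r.state(); print(s['tool_pos'].round(1),s['q'].round(2),s['force'].round(1))
a=look((470,237,85),'t5',30,'top'); b=look((470,237,85),'s5',30,'side')
im=np.hstack([cv2.imread(f'pics/{n}.png') for n in('t5','s5')]); cv2.imwrite('pics/c5.png',cv2.resize(im,(800,300)))
for n,(d,K,R,t) in(('top',a),('side',b)):
    print(n); green(d['frame'],K,R,t,86.5)
    W=cloud(d,K,R,t); p=W.reshape(-1,3); q=p[(np.hypot(p[:,0]-470,p[:,1]-237)<18)]; print(np.nanpercentile(q[:,2],[10,50,90]).round(1))
    v,u=np.indices(d['frame'].shape[:2]); Q=plane(np.c_[u.ravel(),v.ravel()],78,K,R,t)[:,:2]
    if n=='top':
        g=cv2.cvtColor(d['frame'],cv2.COLOR_RGB2HSV).reshape(-1,3); dd=Q-[470,237]; rad=np.hypot(*dd.T)
        k=(rad>24)&(rad<31.5)&(g[:,1]<60)&(g[:,2]>110); print('collar fit',circ(Q[k])); c=circ(Q[k])[0]
        an=np.degrees(np.arctan2(*(Q[k]-c).T[::-1])); print(np.sort(an).round().astype(int))
```

```text
[551.3  75.6 147.8] [-0.1  -0.03 -0.19  1.41 -0.    1.48] [-0.1  0.5 -0.4]
top
nan
collar fit (array([0., 0.]), np.float64(0.0))
[]
side
green [229.1 148.7] [224, 146, 12, 7, 68] [471.5 229.9  86.5]
green [227.4 186.3] [221, 181, 14, 12, 126] [458.6  12.5  86.5]
[79.5 83.5 87.5]
  return np.nanmean(a, axis, out=out, keepdims=keepdims)
```

View pics/c5.png

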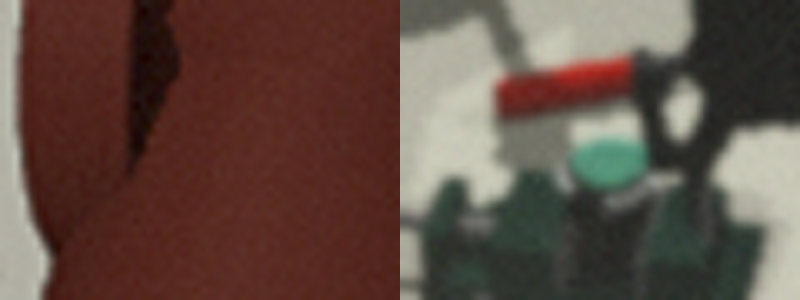

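Side crop: glass level in the cell at (610,163); the arm blocks the top view. Now the ring, with the jaws along its flats at 64°.

Call:
drive_tool --series '[{"fingers": 0.15,"offset": [0.14,0.95,0],"twist": 0},{"fingers": 0.15,"offset": [0.14,0.95,0],"twist": 0},{"fingers": 0.15,"offset": [0.14,0.95,0],"twist": 0},{"fingers": 0.15,"offset": [0.14,0.95,0],"twist": 0},{"fingers": 0.15,"offset": [0.14,0.95,0],"twist": 0},{"fingers": 0.15,"offset": [0.14,0.95,0],"twist": 0},{"fingers": 0.15,"offset": [0.14,0.95,0],"twist": 0},{"fingers": 0.15,"offset": [0.14,0.95,0],"twist": 0},{"fingers": 0.15,"offset": [0.14,0.95,0],"twist": 0},{"fingers": 0.15,"offset": [0.14,0.95,0],"twist": 0},{"fingers": 0.15,"offset": [0.14,0.95,0],"twist": 0},{"fingers": 0.15,"offset": [0.14,0.95,0],"twist": 0}]'

```text
time_s: 13.1
tool_pos: [583.8, -152.9, 147.3]
tcp_rot: [[1.0, -0.004, 0.0], [-0.004, -1.0, -0.0], [0.0, 0.0, -1.0]]
force: [0.3, 0.5, -0.0]
opening: 0.848
```

Call:
drive_tool --series '[{"fingers": 0.15,"offset": [0.14,0.95,0],"twist": 0},{"fingers": 0.15,"offset": [0.14,0.95,0],"twist": 0},{"fingers": 0.15,"offset": [0.14,0.95,0],"twist": 0},{"fingers": 0.15,"offset": [0,0,0.4],"twist": -1},{"fingers": 0.15,"offset": [0,0,0.4],"twist": -1},{"fingers": 0.15,"offset": [0,0,0.4],"twist": -1},{"fingers": 0.15,"offset": [0,0,0.4],"twist": -1},{"fingers": 0.15,"offset": [0,0,0.4],"twist": -1},{"fingers": 0.15,"offset": [0,0,0.4],"twist": -1},{"fingers": 0.15,"offset": [0,0,0.4],"twist": -1},{"fingers": 0.15,"offset": [0,0,0.4],"twist": -1},{"fingers": 0.15,"offset": [0,0,0.4],"twist": -1}]'

```text
time_s: 14.3
tool_pos: [592.0, -209.5, 74.9]
tcp_rot: [[0.707, 0.707, -0.0], [0.707, -0.707, -0.0], [-0.0, 0.0, -1.0]]
force: [0.2, -0.7, -0.0]
opening: 0.85
```

Call:
drive_tool --series '[{"fingers": 0.15,"offset": [0,0,0.35],"twist": -1},{"fingers": 0.15,"offset": [0,0,0.35],"twist": -1},{"fingers": 0.15,"offset": [0,0,0.35],"twist": -1},{"fingers": 0.15,"offset": [0,0,0.25],"twist": -0.8},{"fingers": 0.15,"offset": [0,0,0],"twist": 0},{"fingers": 0.15,"offset": [0,0,0],"twist": 0}]'

```text
time_s: 14.9
tool_pos: [591.9, -209.2, 49.3]
tcp_rot: [[0.444, 0.896, -0.0], [0.896, -0.444, -0.0], [-0.0, -0.0, -1.0]]
force: [0.2, 0.1, 0.5]
opening: 0.846
```

Run:
```python
from look import *
from meas import *
s=r.state(); print(s['tool_pos'].round(1),s['q'].round(2))
d,K,R,t=look((593,-209,20),'s6',40,'side'); d2,K2,R2,t2=look((470,237,80),'t6',40,'top')
im=np.hstack([cv2.imread(f'pics/{n}.png') for n in('s6','t6')]); cv2.imwrite('pics/c6.png',cv2.resize(im,(800,300)))
W=cloud(d,K,R,t).reshape(-1,3)
green(d2['frame'],K2,R2,t2,86.5)
```

```text
[ 591.9 -209.2   49.3] [-0.55  0.23 -0.09  1.25 -0.   -0.09]
green [179.  227.3] [164, 220, 26, 16, 176] [511.5 210.6  86.5]
green [168.8 243. ] [161, 235, 17, 17, 230] [470.8 236.7  86.5]
green [221.1 246.8] [212, 237, 19, 20, 304] [459.5  99.1  86.5]
green [159.5 258.2] [154, 251, 14, 14, 84] [431.5 260.5  86.5]
green [ 10.4 285.9] [0, 265, 16, 47, 61] [364.1 647.5  86.5]
green [  4.5 280.4] [0, 278, 10, 6, 25] [378.4 663.9  86.5]
```

View pics/c6.png

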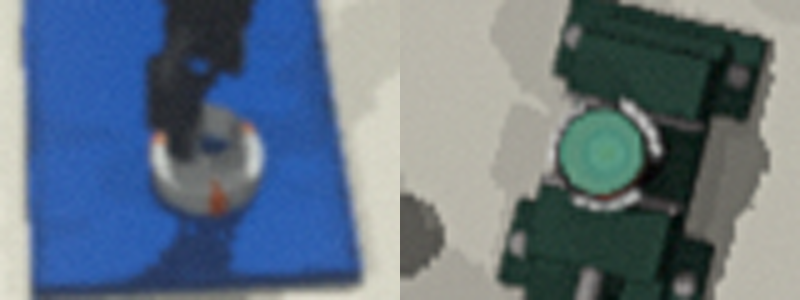

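Call:
drive_tool --series '[{"fingers": 0.15,"offset": [0.03,0.06,0.4],"twist": 0},{"fingers": 0.15,"offset": [0,0,0.4],"twist": 0},{"fingers": 0.15,"offset": [0,0,0.3],"twist": 0},{"fingers": 0.15,"offset": [0,0,0.15],"twist": 0},{"fingers": 0.15,"offset": [0,0,0],"twist": 0},{"fingers": 1,"offset": [0,0,0],"twist": 0},{"fingers": 1,"offset": [0,0,0],"twist": 0},{"fingers": 1,"offset": [0,0,0],"twist": 0},{"fingers": 1,"offset": [0,0,0],"twist": 0},{"fingers": 1,"offset": [0,0,0],"twist": 0},{"fingers": 1,"offset": [0,0,0],"twist": 0},{"fingers": 1,"offset": [0,0,0],"twist": 0}]'

```text
time_s: 16.2
tool_pos: [593.6, -208.9, 25.1]
tcp_rot: [[0.442, 0.897, 0.001], [0.897, -0.442, -0.001], [-0.0, 0.001, -1.0]]
force: [-0.9, 0.2, 6.5]
opening: 0.518
```

Run:
```python
from meas import *
for nm in('top0','t6'):
    f=np.load(nm+'.npz'); K,R,t=f['K'],f['R'],f['t']; S=6
    img=f['frame']; 
    # polar brightness profile of the collar about the cell, z=79
    for C in((470,237),(471,236.5)):
        th=np.radians(np.arange(0,360,2)); prof=[]
        for rad in(27,28.5):
            P=np.c_[C[0]+rad*np.cos(th),C[1]+rad*np.sin(th),np.full(len(th),79.)]@R.T+t; uv=(P@K.T); uv=(uv[:,:2]/uv[:,2:]).astype(np.float32)
            prof.append(cv2.remap(img,uv[None,:,0],uv[None,:,1],cv2.INTER_LINEAR)[0].min(1).astype(float))
        p=np.mean(prof,0); p3=p.reshape(3,60).mean(0); 
        tmpl=[np.corrcoef(p3,[1 if abs((a-g+60)%120-60)>20 else 0 for a in range(0,120,2)])[0,1] for g in range(0,120,2)]
        print(nm,C,'gap',2*int(np.argmax(tmpl)),round(max(tmpl),2),'|',p.reshape(-1,3).mean(1).round().astype(int).tolist())
```

```text
top0 (470, 237) gap 4 0.96 | [44, 64, 74, 77, 102, 110, 119, 114, 117, 124, 117, 123, 125, 118, 122, 126, 116, 100, 75, 69, 71, 54, 34, 45, 74, 105, 100, 94, 111, 94, 87, 104, 104, 102, 109, 113, 100, 46, 6, 4, 5, 6, 7, 17, 60, 112, 107, 96, 113, 114, 102, 108, 110, 100, 109, 122, 104, 62, 34, 38]
top0 (471, 236.5) gap 4 0.96 | [35, 55, 73, 77, 96, 106, 118, 120, 118, 124, 120, 118, 125, 116, 112, 120, 112, 95, 70, 60, 64, 54, 35, 44, 69, 99, 99, 96, 103, 87, 85, 102, 104, 106, 112, 113, 84, 26, 4, 5, 5, 6, 7, 26, 78, 108, 88, 86, 100, 92, 88, 93, 90, 82, 92, 103, 93, 63, 27, 30]
t6 (470, 237) gap 4 0.95 | [57, 80, 93, 95, 124, 135, 146, 142, 146, 152, 145, 153, 160, 156, 165, 170, 152, 127, 94, 90, 96, 76, 46, 57, 100, 142, 132, 124, 144, 126, 117, 136, 138, 133, 150, 158, 135, 65, 20, 10, 7, 10, 11, 35, 82, 143, 146, 133, 153, 152, 140, 147, 149, 134, 148, 166, 142, 84, 44, 48]
t6 (471, 236.5) gap 4 0.96 | [48, 68, 90, 96, 118, 131, 145, 148, 147, 154, 147, 147, 158, 152, 152, 162, 150, 120, 87, 80, 86, 77, 50, 56, 92, 130, 130, 127, 134, 117, 115, 133, 136, 137, 154, 155, 112, 43, 14, 8, 8, 10, 17, 47, 104, 144, 124, 120, 137, 128, 119, 126, 122, 110, 123, 142, 128, 88, 40, 40]
```

Gap at 4°, ring at about 34.4°, so I twist +6.1 units while lifting and then carry it over.

Call:
drive_tool --series '[{"fingers": 1,"offset": [0,0,-0.5],"twist": 0},{"fingers": 1,"offset": [0,0,-0.95],"twist": 0.1},{"fingers": 1,"offset": [0,0,-0.95],"twist": 1},{"fingers": 1,"offset": [0,0,-0.95],"twist": 1},{"fingers": 1,"offset": [0,0,-0.95],"twist": 1},{"fingers": 1,"offset": [0,0,-0.95],"twist": 1},{"fingers": 1,"offset": [0,0,-0.95],"twist": 1},{"fingers": 1,"offset": [0,0,-0.1],"twist": 1},{"fingers": 1,"offset": [0,0,0],"twist": 0},{"fingers": 1,"offset": [0,0,0],"twist": 0}]'

```text
time_s: 17.2
tool_pos: [592.9, -208.4, 149.9]
tcp_rot: [[0.835, 0.551, -0.001], [0.551, -0.835, 0.0], [-0.0, -0.001, -1.0]]
force: [-0.6, 0.2, -1.6]
opening: 0.516
```

Call:
drive_tool --series '[{"fingers": 1,"offset": [0.31,-0.957,0],"twist": 0},{"fingers": 1,"offset": [0.31,-0.957,0],"twist": 0},{"fingers": 1,"offset": [0.31,-0.957,0],"twist": 0},{"fingers": 1,"offset": [0.31,-0.957,0],"twist": 0},{"fingers": 1,"offset": [0.31,-0.957,0],"twist": 0},{"fingers": 1,"offset": [0.31,-0.957,0],"twist": 0},{"fingers": 1,"offset": [0.31,-0.957,0],"twist": 0},{"fingers": 1,"offset": [0.31,-0.957,0],"twist": 0},{"fingers": 1,"offset": [0.31,-0.957,0],"twist": 0},{"fingers": 1,"offset": [0.31,-0.957,0],"twist": 0},{"fingers": 1,"offset": [0.31,-0.957,0],"twist": 0},{"fingers": 1,"offset": [0.31,-0.957,0],"twist": 0}]'

```text
time_s: 18.4
tool_pos: [528.7, 25.7, 150.3]
tcp_rot: [[0.836, 0.549, 0.0], [0.549, -0.836, -0.0], [0.0, 0.0, -1.0]]
force: [-0.2, 0.3, -0.8]
opening: 0.519
```

Call:
drive_tool --series '[{"fingers": 1,"offset": [0.31,-0.957,0],"twist": 0},{"fingers": 1,"offset": [0.31,-0.957,0],"twist": 0},{"fingers": 1,"offset": [0.31,-0.957,0],"twist": 0},{"fingers": 1,"offset": [0.31,-0.957,0],"twist": 0},{"fingers": 1,"offset": [0.31,-0.957,0],"twist": 0},{"fingers": 1,"offset": [0.31,-0.957,0],"twist": 0},{"fingers": 1,"offset": [0.31,-0.957,0],"twist": 0},{"fingers": 1,"offset": [0.31,-0.957,0],"twist": 0},{"fingers": 1,"offset": [0.31,-0.957,0],"twist": 0},{"fingers": 1,"offset": [0.31,-0.957,0],"twist": 0},{"fingers": 1,"offset": [0.31,-0.957,0],"twist": 0},{"fingers": 1,"offset": [0,0,0],"twist": 0}]'

```text
time_s: 19.6
tool_pos: [469.5, 239.8, 150.2]
tcp_rot: [[0.834, 0.551, -0.0], [0.551, -0.834, 0.0], [0.0, -0.0, -1.0]]
force: [0.0, -0.9, -0.7]
opening: 0.522
```

Call:
drive_tool --series '[{"fingers": 1,"offset": [0,0,0.6],"twist": 0},{"fingers": 1,"offset": [0,0,0.6],"twist": 0},{"fingers": 1,"offset": [0,0,0],"twist": 0},{"fingers": 1,"offset": [0,0,0],"twist": 0}]'

```text
time_s: 20.0
tool_pos: [470.4, 237.0, 125.4]
tcp_rot: [[0.836, 0.548, -0.001], [0.548, -0.836, -0.0], [-0.001, -0.0, -1.0]]
force: [-0.3, -0.4, -1.6]
opening: 0.519
```

Run:
```python
from look import *
s=r.state(); p=s['tool_pos'];print(p.round(1),s['q'].round(2),s['force'].round(2),s['wrist_torque'].round(3))
d,K,R,t=look((470,237,110),'s7',35,'side')
f=d['frame']; hsv=cv2.cvtColor(f,cv2.COLOR_RGB2HSV); m=cv2.inRange(hsv,(3,110,60),(22,255,255)); n,l,st,c=cv2.connectedComponentsWithStats(m)
for i in range(1,n):
    P=plane(c[i],p[2]-21+12,K,R,t)[0]
    if np.hypot(*(P-p)[:2])<60: print(c[i].round(1),st[i,4],(P-p).round(1))
```

```text
[470.4 237.  125.4] [ 0.22 -0.11 -0.31  1.37 -0.    1.21] [-0.33 -0.43 -1.59] [-0.032 -0.015 -0.002]
[216.5 136.7] 11 [-43.6  32.5  -9. ]
[214.8 140.6] 8 [-50.2   7.3  -9. ]
[224.5 146.5] 8 [-15.1 -33.8  -9. ]
```

View pics/s7.png

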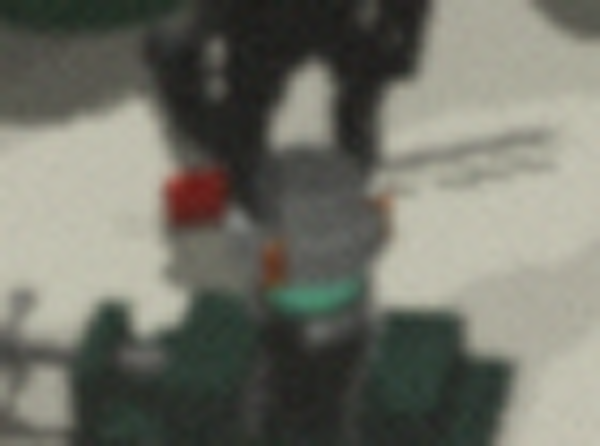

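Call:
drive_tool --series '[{"fingers": 1,"offset": [0,0,0.3],"twist": 0},{"fingers": 1,"offset": [0,0,0.3],"twist": 0},{"fingers": 1,"offset": [0,0,0.3],"twist": 0},{"fingers": 1,"offset": [0,0,0.2],"twist": 0},{"fingers": 1,"offset": [0,0,0.1],"twist": 0},{"fingers": 1,"offset": [0,0,0.05],"twist": 0},{"fingers": 1,"offset": [0,0,0],"twist": 0},{"fingers": 1,"offset": [0,0,0],"twist": 0}]'

```text
time_s: 20.85
tool_pos: [470.9, 237.7, 101.5]
tcp_rot: [[0.836, 0.549, 0.0], [0.549, -0.836, -0.0], [0.0, 0.0, -1.0]]
force: [-0.3, 0.3, -1.3]
opening: 0.521
```

Call:
drive_tool --series '[{"fingers": 1,"offset": [0,0,0.05],"twist": 0},{"fingers": 1,"offset": [0,0,0.05],"twist": 0},{"fingers": 1,"offset": [0,0,0],"twist": 0},{"fingers": 1,"offset": [0,0,0],"twist": 0}]'

```text
time_s: 21.25
tool_pos: [470.7, 237.6, 99.2]
tcp_rot: [[0.836, 0.549, -0.0], [0.549, -0.836, -0.0], [-0.0, 0.0, -1.0]]
force: [-0.6, 0.9, -1.2]
opening: 0.519
```

Call:
drive_tool --series '[{"fingers": 1,"offset": [0,0,0.05],"twist": 0},{"fingers": 1,"offset": [0,0,0.05],"twist": 0},{"fingers": 1,"offset": [0,0,0],"twist": 0},{"fingers": 1,"offset": [0,0,0],"twist": 0}]'

```text
time_s: 21.65
tool_pos: [470.7, 237.6, 97.2]
tcp_rot: [[0.836, 0.549, -0.0], [0.549, -0.836, -0.0], [-0.0, 0.0, -1.0]]
force: [1.0, 0.3, -1.3]
opening: 0.519
```

Call:
drive_tool --series '[{"fingers": 1,"offset": [0,0,0.05],"twist": 0},{"fingers": 1,"offset": [0,0,0.05],"twist": 0},{"fingers": 1,"offset": [0,0,0.025],"twist": 0},{"fingers": 1,"offset": [0,0,0],"twist": 0},{"fingers": 1,"offset": [0,0,0],"twist": 0}]'

```text
time_s: 22.15
tool_pos: [470.7, 237.6, 94.8]
tcp_rot: [[0.836, 0.549, 0.0], [0.549, -0.836, -0.0], [-0.0, 0.0, -1.0]]
force: [-0.1, 0.2, -0.7]
opening: 0.513
```

Call:
drive_tool --series '[{"fingers": 1,"offset": [0,0,0.025],"twist": 0},{"fingers": 1,"offset": [0,0,0],"twist": 0},{"fingers": 1,"offset": [0,0,0],"twist": 0}]'

```text
time_s: 22.45
tool_pos: [470.8, 237.6, 94.3]
tcp_rot: [[0.836, 0.549, 0.0], [0.549, -0.836, -0.0], [-0.0, 0.0, -1.0]]
force: [0.5, 0.8, -1.6]
opening: 0.52
```

Call:
drive_tool --series '[{"fingers": 1,"offset": [0,0,0.025],"twist": 0},{"fingers": 1,"offset": [0,0,0],"twist": 0},{"fingers": 1,"offset": [0,0,0],"twist": 0}]'

```text
time_s: 22.75
tool_pos: [470.7, 237.6, 93.7]
tcp_rot: [[0.836, 0.549, -0.0], [0.549, -0.836, -0.0], [-0.0, 0.0, -1.0]]
force: [-0.1, 0.1, -0.8]
opening: 0.518
```

Call:
drive_tool --series '[{"fingers": 1,"offset": [0,0,0.025],"twist": 0},{"fingers": 1,"offset": [0,0,0],"twist": 0},{"fingers": 1,"offset": [0,0,0],"twist": 0}]'

```text
time_s: 23.05
tool_pos: [470.8, 237.6, 93.3]
tcp_rot: [[0.836, 0.549, 0.0], [0.549, -0.836, -0.0], [-0.0, 0.0, -1.0]]
force: [0.2, -0.9, -0.7]
opening: 0.516
```

Call:
drive_tool --series '[{"fingers": 1,"offset": [0,0,0.02],"twist": 0},{"fingers": 1,"offset": [0,0,0],"twist": 0},{"fingers": 1,"offset": [0,0,0],"twist": 0}]'

```text
time_s: 23.35
tool_pos: [470.8, 237.6, 92.9]
tcp_rot: [[0.836, 0.549, 0.0], [0.549, -0.836, -0.0], [-0.0, 0.0, -1.0]]
force: [-0.4, -0.5, 0.6]
opening: 0.517
```

Call:
drive_tool --series '[{"fingers": 1,"offset": [0,0,0.02],"twist": 0},{"fingers": 1,"offset": [0,0,0],"twist": 0},{"fingers": 1,"offset": [0,0,0],"twist": 0}]'

```text
time_s: 23.65
tool_pos: [470.8, 237.6, 92.5]
tcp_rot: [[0.836, 0.549, 0.0], [0.549, -0.836, -0.0], [0.0, 0.0, -1.0]]
force: [-0.9, 0.2, -0.4]
opening: 0.519
```

Call:
drive_tool --series '[{"fingers": 1,"offset": [0,0,0.015],"twist": 0},{"fingers": 1,"offset": [0,0,0],"twist": 0},{"fingers": 1,"offset": [0,0,0],"twist": 0}]'

```text
time_s: 23.95
tool_pos: [470.8, 237.6, 92.2]
tcp_rot: [[0.836, 0.549, 0.0], [0.549, -0.836, -0.0], [0.0, 0.0, -1.0]]
force: [-1.0, -0.2, 0.6]
opening: 0.52
```

Call:
drive_tool --series '[{"fingers": 1,"offset": [0,0,0.02],"twist": 0},{"fingers": 1,"offset": [0,0,0],"twist": 0},{"fingers": 1,"offset": [0,0,0],"twist": 0}]'

```text
time_s: 24.25
tool_pos: [470.8, 237.6, 91.8]
tcp_rot: [[0.836, 0.549, 0.0], [0.549, -0.836, -0.0], [0.0, 0.0, -1.0]]
force: [0.2, -0.4, 0.1]
opening: 0.517
```

Call:
drive_tool --series '[{"fingers": 1,"offset": [0,0,0.02],"twist": 0},{"fingers": 1,"offset": [0,0,0],"twist": 0},{"fingers": 1,"offset": [0,0,0],"twist": 0}]'

```text
time_s: 24.55
tool_pos: [470.8, 237.6, 91.5]
tcp_rot: [[0.836, 0.549, 0.0], [0.549, -0.836, -0.0], [0.0, 0.0, -1.0]]
force: [-0.4, 0.4, 2.0]
opening: 0.52
```

Call:
drive_tool --series '[{"fingers": 1,"offset": [0,0,0.015],"twist": 0},{"fingers": 1,"offset": [0,0,0],"twist": 0},{"fingers": 1,"offset": [0,0,0],"twist": 0}]'

```text
time_s: 24.85
tool_pos: [470.8, 237.6, 91.3]
tcp_rot: [[0.836, 0.549, 0.0], [0.549, -0.836, -0.0], [0.0, 0.0, -1.0]]
force: [-2.2, -0.6, 5.6]
opening: 0.521
```

Run:
```python
from h import *
a=[]
for i in range(10):
    s=r.state(); a.append(np.r_[s['force'],s['wrist_torque'],s['tool_pos']]); 
    if i<8: r.get_image('side')
print(np.mean(a,0).round(2),np.std(a,0).round(2), s['time_s'],s['q'][5])
```

```text
[-2.5200e+00 -8.5000e-01  5.5900e+00 -1.6000e-01  4.8000e-01 -2.0000e-02
  4.7081e+02  2.3764e+02  9.1320e+01] [0.37 0.35 0.44 0.03 0.03 0.02 0.01 0.01 0.01] 25.25 1.2089762997742786
```

Call:
drive_tool --series '[{"fingers": 1,"offset": [0,0,-0.008],"twist": 0},{"fingers": 1,"offset": [0,0,0],"twist": 1},{"fingers": 1,"offset": [0,0,0],"twist": 1},{"fingers": 1,"offset": [0,0,0],"twist": 0},{"fingers": 1,"offset": [0,0,0],"twist": 0}]'

```text
time_s: 25.75
tool_pos: [471.1, 237.7, 91.4]
tcp_rot: [[0.918, 0.398, 0.001], [0.398, -0.918, 0.0], [0.001, 0.0, -1.0]]
force: [0.2, 0.2, 3.3]
opening: 0.524
```

```bash
cat > f.py <<'E'
from h import *
a=[]
for i in range(6):
    s=r.state(); a.append(np.r_[s['force'],s['wrist_torque'],s['tool_pos']]); 
    if i<5: r.get_image('side')
print(np.mean(a,0).round(3).tolist(), s['time_s'],s['q'][5].round(3),'yaw',np.degrees(np.arctan2(s['tcp_rot'][1,0],s['tcp_rot'][0,0])).round(1),s['opening'].round(3))
E
python3 f.py
```

```text
Traceback (most recent call last):
  File "f.py", line 6, in <module>
    print(np.mean(a,0).round(3).tolist(), s['time_s'],s['q'][5].round(3),'yaw',np.degrees(np.arctan2(s['tcp_rot'][1,0],s['tcp_rot'][0,0])).round(1),s['opening'].round(3))
                                                                                                                                                    ^^^^^^^^^^^^^^^^^^
AttributeError: 'float' object has no attribute 'round'
```

```bash
sed -i "s/s\['opening'\].round(3)/round(s['opening'],3)/" f.py; python3 f.py
```

```text
[2.463, 0.738, 3.62, 0.193, -0.46, 0.036, 471.064, 237.706, 91.4] 26.25 1.383 yaw 23.3 0.522
```

Call:
drive_tool --series '[{"fingers": 1,"offset": [0,0,0],"twist": 1},{"fingers": 1,"offset": [0,0,0],"twist": 0},{"fingers": 1,"offset": [0,0,0],"twist": 0}]'

```text
time_s: 26.55
tool_pos: [470.7, 237.6, 91.3]
tcp_rot: [[0.95, 0.314, -0.0], [0.314, -0.95, -0.0], [-0.0, 0.0, -1.0]]
force: [0.3, 1.0, 5.8]
opening: 0.516
```

```bash
python3 f.py
```

```text
[0.662, 0.279, 5.273, 0.081, -0.21, -0.063, 470.696, 237.583, 91.317] 26.8 1.471 yaw 18.3 0.518
```

Call:
drive_tool --series '[{"fingers": 1,"offset": [0,0,-0.004],"twist": 1},{"fingers": 1,"offset": [0,0,0],"twist": 0},{"fingers": 1,"offset": [0,0,0],"twist": 0}]'

```text
time_s: 27.1
tool_pos: [470.6, 237.5, 91.3]
tcp_rot: [[0.973, 0.232, -0.0], [0.232, -0.973, -0.0], [-0.0, 0.0, -1.0]]
force: [-0.2, -0.4, 5.0]
opening: 0.521
```

Call:
drive_tool --series '[{"fingers": 1,"offset": [0,0,0],"twist": 1},{"fingers": 1,"offset": [0,0,0],"twist": 0},{"fingers": 1,"offset": [0,0,0],"twist": 0}]'

```text
time_s: 27.4
tool_pos: [470.6, 237.6, 91.3]
tcp_rot: [[0.989, 0.146, -0.0], [0.146, -0.989, -0.0], [-0.0, 0.0, -1.0]]
force: [-0.7, 0.3, 5.1]
opening: 0.519
```

```bash
python3 f.py
```

```text
[-0.063, -0.104, 5.199, 0.016, -0.059, -0.095, 470.562, 237.552, 91.32] 27.65 1.643 yaw 8.4 0.521
```

Call:
drive_tool --series '[{"fingers": 1,"offset": [0,0,0],"twist": 1},{"fingers": 1,"offset": [0,0,0],"twist": 0},{"fingers": 1,"offset": [0,0,0],"twist": 0}]'

```text
time_s: 27.95
tool_pos: [470.6, 237.6, 91.3]
tcp_rot: [[0.998, 0.059, -0.0], [0.059, -0.998, -0.0], [-0.0, 0.0, -1.0]]
force: [0.7, 0.1, 5.4]
opening: 0.518
```

Call:
drive_tool --series '[{"fingers": 1,"offset": [0,0,0],"twist": 1},{"fingers": 1,"offset": [0,0,0],"twist": 0},{"fingers": 1,"offset": [0,0,0],"twist": 0}]'

```text
time_s: 28.25
tool_pos: [470.5, 237.6, 91.3]
tcp_rot: [[1.0, -0.028, -0.0], [-0.028, -1.0, -0.0], [-0.0, 0.0, -1.0]]
force: [-0.4, -0.3, 4.6]
opening: 0.524
```

```bash
python3 f.py
```

```text
[0.074, 0.056, 4.892, 0.008, -0.017, -0.066, 470.552, 237.555, 91.313] 28.5 1.818 yaw -1.6 0.518
```

Call:
drive_tool --series '[{"fingers": 1,"offset": [0,0,0],"twist": 1},{"fingers": 1,"offset": [0,0,0],"twist": 0},{"fingers": 1,"offset": [0,0,0],"twist": 0}]'

```text
time_s: 28.8
tool_pos: [470.6, 237.6, 91.3]
tcp_rot: [[0.993, -0.115, -0.0], [-0.115, -0.993, -0.0], [-0.0, 0.0, -1.0]]
force: [0.4, -0.3, 4.9]
opening: 0.521
```

```bash
python3 f.py
```

```text
[0.001, -0.221, 4.933, -0.0, -0.023, -0.076, 470.544, 237.557, 91.312] 29.05 1.905 yaw -6.6 0.521
```

Call:
drive_tool --series '[{"fingers": 1,"offset": [0,0,0],"twist": 1},{"fingers": 1,"offset": [0,0,0],"twist": 0},{"fingers": 1,"offset": [0,0,0],"twist": 0}]'

```text
time_s: 29.35
tool_pos: [470.6, 237.6, 91.3]
tcp_rot: [[0.98, -0.201, -0.0], [-0.201, -0.98, -0.0], [-0.0, 0.0, -1.0]]
force: [-0.5, 0.1, 4.8]
opening: 0.519
```

```bash
python3 f.py
```

```text
[-0.081, 0.089, 5.423, 0.009, -0.027, -0.099, 470.548, 237.559, 91.312] 29.6 1.992 yaw -11.6 0.52
```

Call:
drive_tool --series '[{"fingers": 1,"offset": [0,0,0],"twist": 1},{"fingers": 1,"offset": [0,0,0],"twist": 0},{"fingers": 1,"offset": [0,0,0],"twist": 0}]'

```text
time_s: 29.9
tool_pos: [470.5, 237.5, 91.1]
tcp_rot: [[0.959, -0.285, -0.001], [-0.285, -0.959, -0.0], [-0.0, 0.0, -1.0]]
force: [0.1, 0.2, 3.4]
opening: 0.52
```

```bash
python3 f.py
```

```text
[-0.167, 0.058, 3.547, 0.006, 0.016, -0.123, 470.489, 237.548, 91.096] 30.15 2.081 yaw -16.6 0.526
```

The ramps are biting: z fell 0.22 mm and the push is fading. About 3° more.

Call:
drive_tool --series '[{"fingers": 1,"offset": [0,0,0],"twist": 0.5},{"fingers": 1,"offset": [0,0,0],"twist": 0},{"fingers": 1,"offset": [0,0,0],"twist": 0}]'

```text
time_s: 30.45
tool_pos: [470.5, 237.6, 90.9]
tcp_rot: [[0.945, -0.328, -0.001], [-0.328, -0.945, -0.0], [-0.0, 0.0, -1.0]]
force: [0.2, -0.2, -0.5]
opening: 0.518
```

```bash
python3 f.py
```

```text
[0.519, 0.114, -1.495, 0.016, -0.17, 0.138, 470.511, 237.568, 90.945] 30.7 2.125 yaw -19.2 0.521
```

Call:
drive_tool --series '[{"fingers": 1,"offset": [0,0,0],"twist": 0.2},{"fingers": 1,"offset": [0,0,0],"twist": 0},{"fingers": 1,"offset": [0,0,0],"twist": 0}]'

```text
time_s: 31.0
tool_pos: [470.5, 237.6, 90.9]
tcp_rot: [[0.938, -0.345, -0.001], [-0.345, -0.938, -0.0], [-0.0, 0.0, -1.0]]
force: [1.0, 0.5, -4.4]
opening: 0.522
```

```bash
python3 f.py
```

```text
[1.409, -0.118, -5.745, 0.008, -0.301, 0.421, 470.511, 237.576, 90.952] 31.25 2.143 yaw -20.2 0.521
```

Moment 0.42 N m, which is consistent with roughly 14 N, and the push is gone. Release and retreat.

Call:
drive_tool --series '[{"fingers": 0.4,"offset": [0,0,0],"twist": 0},{"fingers": 0.25,"offset": [0,0,0],"twist": 0},{"fingers": 0.15,"offset": [0,0,0],"twist": 0},{"fingers": 0.15,"offset": [0,0,0],"twist": 0},{"fingers": 0.15,"offset": [0,0,-0.3],"twist": 0},{"fingers": 0.15,"offset": [0,0,-1],"twist": 0},{"fingers": 0.15,"offset": [0,0,-1],"twist": 0},{"fingers": 0.15,"offset": [0,0,-1],"twist": 0},{"fingers": 0.15,"offset": [0,0,-1],"twist": 0},{"fingers": 0.15,"offset": [0,0,0],"twist": 0}]'

```text
time_s: 32.25
tool_pos: [472.3, 238.0, 180.8]
tcp_rot: [[0.938, -0.345, 0.005], [-0.345, -0.938, 0.001], [0.004, -0.003, -1.0]]
force: [-0.3, 0.8, 0.6]
opening: 0.851
```

Call:
drive_tool --series '[{"fingers": 0.15,"offset": [1,1,-0.5],"twist": 0},{"fingers": 0.15,"offset": [1,1,-0.5],"twist": 0},{"fingers": 0.15,"offset": [1,1,0],"twist": 0},{"fingers": 0.15,"offset": [1,1,0],"twist": 0},{"fingers": 0.15,"offset": [0,1,0],"twist": 0},{"fingers": 0.15,"offset": [0,1,0],"twist": 0},{"fingers": 0.15,"offset": [0,1,0],"twist": 0},{"fingers": 0.15,"offset": [0,1,0],"twist": 0},{"fingers": 0.15,"offset": [0,1,0],"twist": 0},{"fingers": 0.15,"offset": [0,1,0],"twist": 0},{"fingers": 0.15,"offset": [0,1,0],"twist": 0},{"fingers": 0.15,"offset": [0,0,0],"twist": 0}]'

```text
time_s: 33.45
tool_pos: [469.2, 2.1, 196.8]
tcp_rot: [[0.938, -0.348, -0.001], [-0.348, -0.938, -0.0], [-0.0, 0.001, -1.0]]
force: [-0.0, 0.8, 0.3]
opening: 0.848
```

Run:
```python
from look import *
s=r.state(); print(s['tool_pos'].round(1),s['force'].round(1),s['wrist_torque'].round(3))
a=look((470,237,100),'t8',40,'top'); b=look((470,237,100),'s8',40,'side')
im=np.hstack([cv2.imread(f'pics/{n}.png') for n in('t8','s8')]); cv2.imwrite('pics/c8.png',cv2.resize(im,(800,300)))
for n,(d,K,R,t) in(('top',a),('side',b)):
    W=cloud(d,K,R,t).reshape(-1,3); q=W[(np.hypot(W[:,0]-470.5,W[:,1]-237)<26)&(W[:,2]>98)&(W[:,2]<125)]
    print(n,len(q),q.mean(0).round(1) if len(q) else '',cv2.minEnclosingCircle(q[:,:2].astype(np.float32)) if len(q) else '')
    hsv=cv2.cvtColor(d['frame'],cv2.COLOR_RGB2HSV); m=cv2.inRange(hsv,(3,110,60),(22,255,255)); nn,l,st,c=cv2.connectedComponentsWithStats(m)
    for i in range(1,nn):
        o=plane(c[i],87 if n=='top' else 82,K,R,t)[0,:2]-[470.5,237]
        if 25<np.hypot(*o)<45: print(o.round(1),st[i,4],np.degrees(np.arctan2(o[1],o[0])).round(1))
```

```text
[469.2   2.1 196.8] [-0.   0.8  0.3] [0.063 0.006 0.012]
top 124 [469.4 236.5 106.7] ((469.281982421875, 237.1298370361328), 23.761804580688477)
[ 20.9 -25.3] 15 -50.4
[10.6 31.7] 7 71.5
[-32.5  -6.4] 12 -168.8
side 22 [467.  218.2 103.9] ((467.8531494140625, 220.5411376953125), 18.636301040649414)
[-37.1  -2.2] 2 -176.6
[ 23.3 -31.6] 9 -53.6
```

View pics/c8.png

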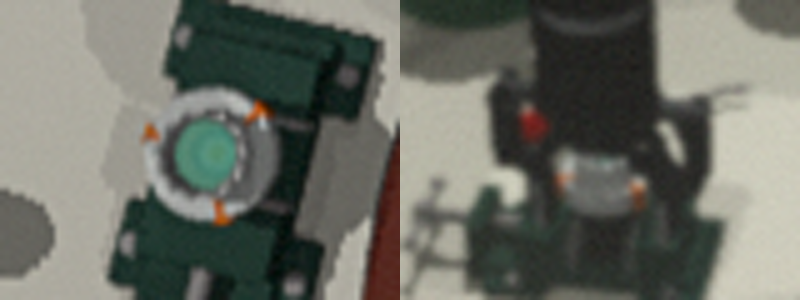

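```bash
python3 -c "
from bench import r
print(r.job_done())"
```

```text
the job is handed in; nothing more can be done
None
```

I laid the glass in the cell, put the bezel ring over it, screwed it down clockwise and handed the job in at about 33.5 s. My estimate is that the ring presses on the glass with about 13–16 N. That was not measured after I let go.

- **Glass:** It went into the bore with almost no contact force. I let it go about 2–3 mm below the rim, and the side and top pictures showed it centred, and level as far as the side view shows.
- **Ring:** With the lugs over the gaps (gap at about 4°) it went down freely, and the firm seat was felt at about 6 N. I turned it about 54° clockwise. The ramps bit in the 5° step that ended about 50° round.
- **Final press:** The drop in height gives about 13 N and the angle turned after the bite gives 14–16 N. The last moment was 0.42 N m, which is about 14 N if the ring was just about to slip. Read with the at-rest rule it would be 28 N, above the cracking limit, so the moment does not settle it. I went by the height and angle figures.
- **Last look:** The top view shows the ring centred within about 1.5 mm, with the glass visible through it and its ribs at about −49°, matching the tool's turn. The gripper was clear and open, with force near zero.
- **Other things on the bench:** I never went near them on purpose, but I did not check each one's final position.
- **Camera disagreement:** The two cameras differed by up to about 5 mm in y on the glass in the tray. I relied on the top view and on feel.

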